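# Line up the reagent bottles by height in the bench rack

## Task

Line up the four reagent bottles in the blue bench rack in order of height, one standing upright in each bay: the shortest in the bay at the end nearest the balance and the tallest at the far end, so that nothing tall stands over the pan. Set each down on the bay's floor rather than dropping it, do not tip any over, and leave the glass beaker where it is.

Things in the scene. Friction and masses are not known exactly. Their poses are not given: they have to be found in the camera images.
- bottle_red: Small white plastic jar with a red cap, about 0.1 kg. Upright, 78 mm tall over its cap, round body 44 mm across, cap 36 mm across and 18 mm high (its lower edge 60 mm above the underside). Grip it by the cap from above. Origin: centre of the underside; z up its axis.
- bottle_yellow: Squat orange-yellow plastic jar with a wide yellow cap and a paper label, about 0.17 kg. Upright, 94 mm tall over its cap, round body 54 mm across, cap 46 mm across and 18 mm high (its lower edge 76 mm above the underside). Grip it by the cap from above. Origin: centre of the underside; z up its axis.
- bottle_amber: Slim dark-brown bottle with a white cap and a paper label, about 0.22 kg. Upright, 110 mm tall over its cap, round body 46 mm across, cap 32 mm across and 20 mm high (its lower edge 90 mm above the underside). Grip it by the cap from above. Origin: centre of the underside; z up its axis.
- bottle_white: White plastic bottle with a black cap and a pale-blue label, about 0.3 kg. Upright, 126 mm tall over its cap, round body 56 mm across, cap 42 mm across and 20 mm high (its lower edge 106 mm above the underside). Grip it by the cap from above. Origin: centre of the underside; z up its axis.
- bay_1: The first of four square bays of the blue bottle rack, counted from its left (+y) end; dark rubber floor. Inside 72 x 72 mm; bays 75 mm apart. Origin: centre of the bay's floor, on which the bottle stands, 6 mm above the bench; z up, y along the rack towards bay_1. Outer walls rise 16 mm, dividers 8 mm above the origin; all 3 mm thick.
- bay_2: The second of four square bays of the blue bottle rack, counted from its left (+y) end; dark rubber floor. Inside 72 x 72 mm; bays 75 mm apart. Origin: centre of the bay's floor, on which the bottle stands, 6 mm above the bench; z up, y along the rack towards bay_1. Outer walls rise 16 mm, dividers 8 mm above the origin; all 3 mm thick.
- bay_3: The third of four square bays of the blue bottle rack, counted from its left (+y) end; dark rubber floor. Inside 72 x 72 mm; bays 75 mm apart. Origin: centre of the bay's floor, on which the bottle stands, 6 mm above the bench; z up, y along the rack towards bay_1. Outer walls rise 16 mm, dividers 8 mm above the origin; all 3 mm thick.
- bay_4: The fourth of four square bays of the blue bottle rack, counted from its left (+y) end; dark rubber floor. Inside 72 x 72 mm; bays 75 mm apart. Origin: centre of the bay's floor, on which the bottle stands, 6 mm above the bench; z up, y along the rack towards bay_1. Outer walls rise 16 mm, dividers 8 mm above the origin; all 3 mm thick.
- balance: Fixed white laboratory balance with a round steel pan and a sloping display towards the robot, 235 x 175 mm, 70 mm high. It stands beyond the rack's left end (y > 0) or right end (y < 0) and so decides which end gets the shortest bottle. Beyond the other end: a fixed grey magnetic stirrer, white square top, 230 x 155 x 78 mm. Origin: centre of its underside.
- beaker: Bystander: empty clear glass beaker, 60 mm across, 85 mm high, loose, in line with the bottles. Beaker and bottles stand about 100 mm apart on a green mat 3 mm thick, which lies either nearer to the robot than the rack or beyond it. Origin: centre of the underside.

How it is judged:
By the outcome, as a careful person would: the job done as asked, in the order asked, and still so for the second after the job is handed in, with the robot touching nothing.
It also fails if it takes over 102 s, if anything falls off the work surface, if the arm or the gripper's body presses on something with over 40 N, if the wrist force passes 120 N, or if a joint passes its speed limit or range.

## Robot

A 6-joint arm with a two-finger parallel gripper is mounted at the origin on the work surface. World frame = base frame: x ahead of the robot, y to its left, z up, the work surface at z = 0. Lengths are in m, angles in degrees, forces in N, time in s.
With the tool pointing down it reaches from about 0.3 to 0.75 m from the base axis. Payload 8.5 kg.
Tool frame: the origin (TCP) lies at the very end of the fingers, on their centre line; the grasp point (between the pads) lies 19 mm behind it (env.hold_point_z is the distance from the TCP to the grasp point, in m); z points along the fingers, y is the line along which they close (so a half turn about z gives the same grasp; the last joint's range is limited). The gripper opens to 85 mm and grips with 20 to 120 N. Pads are 22 mm wide; open, the fingers measure 114 mm over their backs; the gripper's body (76 mm by 85 mm) begins 54 mm behind the grasp point. The pads swing forward as they close: fully open they stand 13 mm farther back than shut.
Start: joints at [54.528, 21.807, 74.336, -0, 83.858, -12.336], TCP at [0.216, 0.506, 0.231] pointing down, gripper open.
Joint ranges: [-178.18, 178.18], [-50.72, 133.34], [12.68, 142.11], [-81.47, 261.47], [9.98, 163.14], [-165.26, 165.26]. Speed limits (degrees/s): [136.94, 136.94, 180, 180, 180, 180].

## Interface

Orientations are given as a 3x3 rotation matrix whose columns are the frame's x, y, z axes.
In Python, from rig import env, optics gives the robot as it stands.
- The arm moves only by the shell command python3 -m jog 'ROWS' [OPENING] [FORCE]. ROWS is JSON, a list of rows, each an object with "linear": the shift along the tool's x, y, z in units of 40 mm (1.0 is 40 mm), a list of three; "roll": the turn about the tool's z in units of 5 degrees (1.0 is 5 degrees). A call has 1 to 12 rows; each row shifts and turns the commanded pose from where the row before left it, along the tool's axes as they then stand; what a row does not reach is not made up. A row lasts 1/12 s, in which the tool goes at most 41.7 mm and 7.16 degrees, less where a joint would pass 70% of its speed; a pose out of reach is approached as far as the arm can. A call is refused whole if a number of a shift passes 1 or a number of a turn 1, either way. A call with a gripper value outside its range is refused whole. OPENING is the opening, from -1 (shut) to 1 (fully open), set as the call begins (- or left out, the last holds). The fingers move at their own pace and stop on an object; FORCE is the grip in N (left out, the last holds). Time passes only in rows, so rows that do not move let the fingers close. It gives the time, the measured TCP pose, the force, the opening and the grip force at its end, in the units of the state.
- env.observe(): the state, without advancing time (a new reading comes with each control period).
- optics.get_image(name): name is "side" or "top" or "wrist"; returns the picture (420x560x3 uint8, red, green, blue); there is no depth.
- optics.calibration(name): a dict with "fov_y" (degrees; the focal length in pixels is half the picture's height over the tangent of half this angle, whatever the lens; pixels are square), "cx", "cy" (the principal point, pixels), "T" (4x4, takes a point from camera to world coordinates). Camera axes: x right, y down, z forward; pixel columns grow to the right and rows downward; lengths in m; the calibration is good to about 2 mm. The wrist camera is an equidistant fisheye: a pixel r from the principal point sees the ray r / f radians off the axis. A picture is of the moment at which its call begins: read the wrist's pose just before it. calibration takes no time and is no camera call; for the wrist camera it gives the pose at the moment of the call.
- env.close_job(): hands the job in; it is judged then, once.
The state is a dict: "time_s": time; "q": joint angles; "qvel": joint speeds; "joint_efforts": joint torques, N m; "position": TCP position; "tool_rot": TCP orientation; "ft_force": force on the tool from outside, world axes, zero at the start; "wrist_torque": the same for the moment, N m; "grip_width": finger opening in m; "gripper_force": force on a finger pad.
Only numpy, scipy, OpenCV 4.12 (cv2) and the standard library are available. Lean on these libraries where they do the work, as an engineer would, in place of code of your own. Each camera call takes 0.05 s, during which the arm holds its last target. There are 200 camera calls.

## Working session

There is one attempt and no reset: what is moved stays moved. The work goes in short steps, Python scripts to look and compute and a shell command to move; the robot and the scene stay as the last step left them, time stands still between calls to the robot, and variables do not carry over. Pictures are saved under pics/ and viewed, at most 14 in all, crops included, and the job is handed in when it is done.

```bash
mkdir -p pics && ls && python3 - <<'E'
from rig import env, optics
import cv2, numpy as np
s=env.observe(); print(s['time_s'],s['position'],np.round(s['tool_rot'],3),s['grip_width'],env.hold_point_z)
for n in ['top','side']:
    c=optics.calibration(n); print(n,c['fov_y'],c['cx'],c['cy'],np.round(c['T'],3).tolist())
    cv2.imwrite(f'pics/{n}0.png',optics.get_image(n)[:,:,::-1])
E
```

```text
pics
0.0 [0.21592765 0.50552197 0.23070202] [[-0.92   0.393 -0.001]
 [ 0.393  0.92  -0.001]
 [ 0.    -0.001 -1.   ]] 0.08553975411208335 0.0187
top 55.878642698190816 281.66622228905953 214.052660345029 [[-0.025, -0.992, 0.123, 0.41], [-1.0, 0.024, -0.015, -0.007], [0.012, -0.124, -0.992, 1.126], [0.0, 0.0, 0.0, 1.0]]
side 44.69710973175945 273.4670313300883 209.92772325131492 [[-0.997, -0.03, 0.067, 0.465], [-0.072, 0.608, -0.791, 0.93], [-0.017, -0.793, -0.609, 0.773], [0.0, 0.0, 0.0, 1.0]]
```

View pics/top0.png

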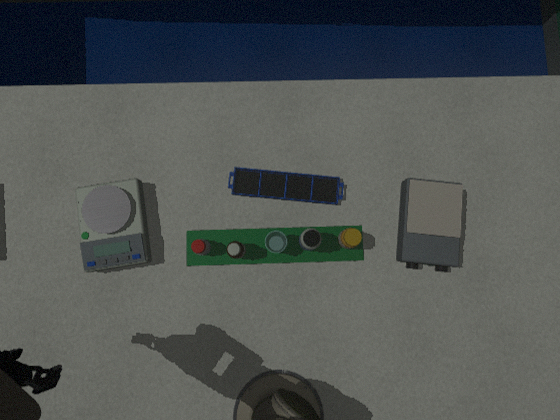

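View pics/side0.png

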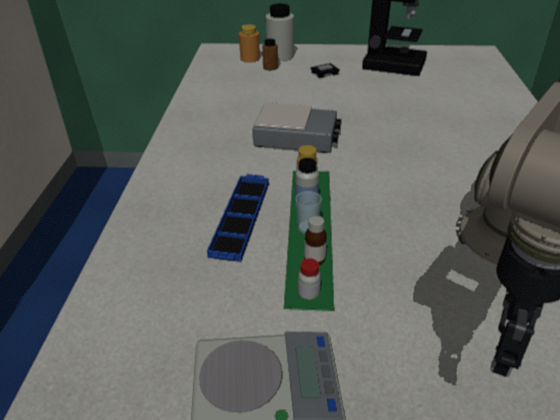

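Top view: the balance is on the left (+y), so bay_1 takes the red jar. The rack lies at about (233,168)–(342,204), slightly rotated. On the mat from left to right are red (201,246), amber (235,250), beaker (276,242), white (311,239) and yellow (351,238).

```bash
cat > h.py <<'E'
from rig import env, optics
import cv2, numpy as np
def K(c): return 210/np.tan(np.radians(c['fov_y']/2))
def cast(c,u,v,z,fish=False):
    x=np.array([u-c['cx'],v-c['cy']])/K(c)
    if fish:
        r=np.linalg.norm(x); d=np.append(x/max(r,1e-9)*np.sin(r),np.cos(r))
    else: d=np.append(x,1.)
    T=np.array(c['T']); d=T[:3,:3]@d; o=T[:3,3]
    return o+d*(z-o[2])/d[2]
E
python3 - <<'E'
from h import *
im=cv2.imread('pics/top0.png'); c=optics.calibration('top')
for n,(u0,v0,u1,v1) in {'rack':(222,155,355,215),'mat':(180,220,375,270)}.items():
    cv2.imwrite(f'pics/crop_{n}.png',cv2.resize(im[v0:v1,u0:u1],None,fx=4 if n=='mat' else 6,fy=4 if n=='mat' else 6,interpolation=cv2.INTER_CUBIC))
hsv=cv2.cvtColor(im,cv2.COLOR_BGR2HSV)
H,S,V=[hsv[:,:,i].astype(int) for i in range(3)]
def blobs(m,box,amin=15):
    u0,v0,u1,v1=box; mm=np.zeros(m.shape,np.uint8); mm[v0:v1,u0:u1]=m[v0:v1,u0:u1]
    n,l,st,ce=cv2.connectedComponentsWithStats(mm)
    return [(st[i].tolist(),ce[i].round(2)) for i in range(1,n) if st[i,4]>=amin]
mat=(184,220,375,270); rk=(222,155,355,215)
R={}
for n,m,z in [('red',(S>150)&((H<6)|(H>172)),.081),('yellow',(S>140)&(H>14)&(H<35)&(V>90),.097),('white-capped',(S<70)&(V>110),.113),('black',(V<60),.129)]:
    for b in blobs(m,mat): print(n,b,cast(c,*b[1],z).round(4))
print('floor')
for b in blobs((V<60),rk): print(b,cast(c,*b[1],.006).round(4))
blue=((H>105)&(H<130)&(S>120)&(V>60))
for b in blobs(blue,rk): print('blue',b,cast(c,*b[1],.022).round(4))
E
```

```text
red ([191, 240, 14, 13, 132], array([197.53, 245.95])) [0.4607 0.2009 0.081 ]
yellow ([342, 229, 19, 17, 239], array([351.59, 236.57])) [ 0.4744 -0.2028  0.097 ]
black ([303, 229, 39, 25, 656], array([321.41, 241.46])) [ 0.4619 -0.1199  0.129 ]
black ([266, 232, 14, 18, 60], array([270.75, 238.05])) [0.4736 0.0075 0.129 ]
black ([280, 234, 26, 23, 317], array([293.2 , 245.68])) [ 0.4531 -0.0485  0.129 ]
black ([199, 239, 68, 22, 764], array([234.14, 249.99])) [0.4459 0.0999 0.129 ]
black ([344, 238, 20, 19, 90], array([357.03, 246.68])) [ 0.4466 -0.2092  0.129 ]
floor
([232, 168, 80, 34, 1876], array([271.89, 184.26])) [0.6362 0.0026 0.006 ]
([311, 176, 28, 29, 621], array([324.19, 189.26])) [ 0.6181 -0.1475  0.006 ]
blue ([230, 170, 6, 6, 19], array([232.11, 173.05])) [0.668  0.1148 0.022 ]
blue ([259, 172, 3, 16, 22], array([259.68, 179.45])) [0.6476 0.0368 0.022 ]
blue ([278, 174, 10, 25, 50], array([284.34, 188.98])) [ 0.6186 -0.0325  0.022 ]
blue ([308, 175, 9, 27, 54], array([311.57, 189.39])) [ 0.6156 -0.1097  0.022 ]
blue ([228, 177, 5, 13, 24], array([230.08, 184.29])) [0.6356 0.1208 0.022 ]
blue ([336, 178, 8, 26, 89], array([338.8 , 190.74])) [ 0.6099 -0.1868  0.022 ]
blue ([257, 189, 7, 8, 20], array([259.1, 193.7])) [0.6066 0.0392 0.022 ]
```

View pics/crop_rack.png

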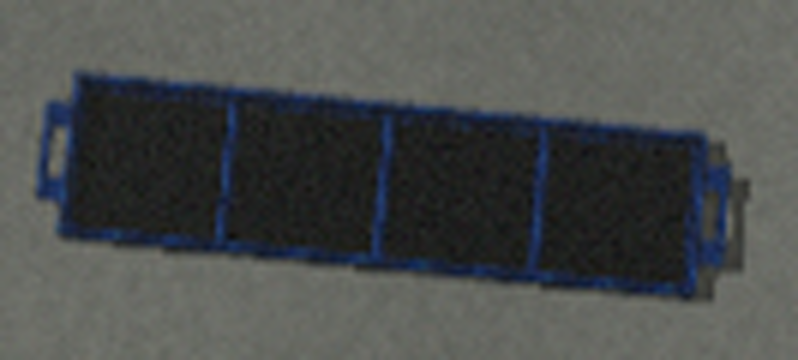

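View pics/crop_mat.png

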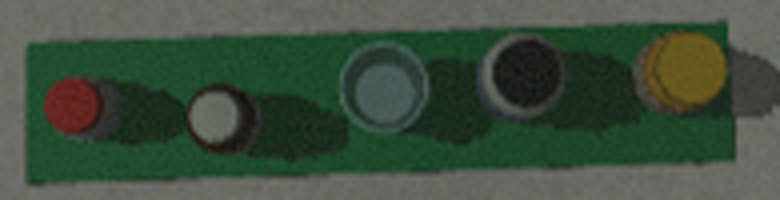

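```bash
python3 - <<'E'
from h import *
c=optics.calibration('top')
P=lambda x,y,s,u0,v0:((x+.5)/s-.5+u0,(y+.5)/s-.5+v0)
for n,x,y,z in [('red',73,105,.081),('amber',215,116,.113),('white',526,73,.129),('yellow',690,70,.097),('beakerRim',385,87,.088)]:
    print(n,cast(c,*P(x,y,4,180,220),z).round(4))
q=[cast(c,*P(x,y,6,222,155),z) for x,y,z in [(78,75,.022),(706,135,.022),(692,296,.022),(62,236,.022),(692,296,0),(62,236,0)]]
for a in q: print(a.round(4))
print([np.linalg.norm(q[i]-q[j]).round(4) for i,j in [(0,1),(1,2),(2,3),(3,0)]], np.mean(q[:4],0), np.degrees(np.arctan2(*(q[0]-q[1])[:2])),np.degrees(np.arctan2(*(q[3]-q[2])[:2])))
# dividers at z=.014 : mid points
for (a,b) in [((232,97),(221,241)),((388,114),(377,257)),((544,128),(537,270))]:
    m=[cast(c,*P(*p,6,222,155),.014) for p in (a,b)]; print('div',np.round(m,4).tolist(),np.mean(m,0).round(4))
E
```

```text
red [0.4608 0.2    0.081 ]
amber [0.45   0.1035 0.113 ]
white [ 0.4716 -0.0943  0.129 ]
yellow [ 0.4729 -0.2041  0.097 ]
beakerRim [ 0.4672 -0.0051  0.088 ]
[0.6852 0.1076 0.022 ]
[ 0.6494 -0.1898  0.022 ]
[ 0.5723 -0.1799  0.022 ]
[0.6078 0.1159 0.022 ]
[ 0.5755 -0.1833  0.    ]
[0.6117 0.1184 0.    ]
[np.float64(0.2996), np.float64(0.0777), np.float64(0.2979), np.float64(0.0778)] [ 0.62865586 -0.03655213  0.022     ] 6.8622598364785405 6.8451569532672885
div [[0.6748, 0.035, 0.014], [0.6051, 0.0415, 0.014]] [0.6399 0.0383 0.014 ]
div [[0.6648, -0.0393, 0.014], [0.5957, -0.0323, 0.014]] [ 0.6302 -0.0358  0.014 ]
div [[0.6563, -0.1137, 0.014], [0.5877, -0.108, 0.014]] [ 0.622  -0.1109  0.014 ]
```

```bash
python3 -m jog '[{"linear":[0,0,0],"roll":1},{"linear":[0,0,0],"roll":1},{"linear":[0,0,0],"roll":1},{"linear":[0,0,0],"roll":1},{"linear":[0,0,0],"roll":1},{"linear":[0,0,0],"roll":1},{"linear":[0,0,0],"roll":1},{"linear":[0,0,0],"roll":1},{"linear":[0,0,0],"roll":1},{"linear":[0,0,0],"roll":1},{"linear":[0,0,0],"roll":1},{"linear":[0,0,0],"roll":1}]' 1 40 && python3 -m jog '[{"linear":[0,0,0],"roll":1},{"linear":[0,0,0],"roll":1},{"linear":[0,0,0],"roll":0.74},{"linear":[0,0,0],"roll":0}]'
cat >> h.py <<'E'
TG=dict(red=(.4608,.2,.060),amber=(.45,.1035,.090),white=(.4716,-.0943,.106),yellow=(.4729,-.2041,.076),
 bay1=(.642,.0755,0),bay2=(.633,.001,0),bay3=(.6245,-.0735,0),bay4=(.6155,-.148,0))
def go(n):
    s=env.observe(); R=np.array(s['tool_rot']); d=np.array(TG[n])-s['position']
    print(n,'t',round(s['time_s'],2),'at',np.round(s['position'],4),'w',round(s['grip_width'],4),'yaw',np.degrees(np.arctan2(R[1,1],R[0,1])).round(2),'units xyz',(R.T@d/.04).round(3),'F',np.round(s['ft_force'],1))
E
python3 -c "
from h import *
go('red')"
```

```text
time_s: 1.1
position: [0.216, 0.5056, 0.2309]
tool_rot: [[-0.115, 0.993, -0.001], [0.993, 0.115, -0.001], [-0.001, -0.001, -1.0]]
ft_force: [-0.5, -0.1, 1.0]
grip_width: 0.0854
gripper_force: 0.0
time_s: 1.43
position: [0.216, 0.5056, 0.231]
tool_rot: [[0.121, 0.993, -0.0], [0.993, -0.121, -0.001], [-0.001, -0.0, -1.0]]
ft_force: [0.8, 0.6, -0.4]
grip_width: 0.0853
gripper_force: 0.0
red t 1.43 at [0.216  0.5056 0.231 ] w 0.0853 yaw -6.97 units xyz [-6.839  7.002  4.277] F [ 0.8  0.6 -0.4]
```

```bash
python3 -m jog '[{"linear":[-0.62,0.64,0]},{"linear":[-0.62,0.64,0]},{"linear":[-0.62,0.64,0]},{"linear":[-0.62,0.64,0]},{"linear":[-0.62,0.64,0]},{"linear":[-0.62,0.64,0]},{"linear":[-0.62,0.64,0]},{"linear":[-0.62,0.64,0]},{"linear":[-0.62,0.64,0]},{"linear":[-0.62,0.62,0]},{"linear":[-0.64,0.62,0]},{"linear":[0,0,0]}]' && python3 - <<'E'
from h import *
go('red')
c=optics.calibration('wrist'); cv2.imwrite('pics/w1.png',optics.get_image('wrist')[:,:,::-1])
print(c['fov_y'],c['cx'],c['cy'],np.round(c['T'],4).tolist())
import json; json.dump({k:np.array(v).tolist() for k,v in c.items() if k in('fov_y','cx','cy','T')},open('w1.json','w'))
E
```

```text
invalid input
```

```bash
python3 -m jog '[{"linear":[-0.62,0.64,0],"roll":0},{"linear":[-0.62,0.64,0],"roll":0},{"linear":[-0.62,0.64,0],"roll":0},{"linear":[-0.62,0.64,0],"roll":0},{"linear":[-0.62,0.64,0],"roll":0},{"linear":[-0.62,0.64,0],"roll":0},{"linear":[-0.62,0.64,0],"roll":0},{"linear":[-0.62,0.64,0],"roll":0},{"linear":[-0.62,0.64,0],"roll":0},{"linear":[-0.62,0.62,0],"roll":0},{"linear":[-0.64,0.62,0],"roll":0},{"linear":[0,0,0],"roll":0}]' && python3 - <<'E'
from h import *
go('red')
c=optics.calibration('wrist'); cv2.imwrite('pics/w1.png',optics.get_image('wrist')[:,:,::-1])
print(c['fov_y'],c['cx'],c['cy'],np.round(c['T'],4).tolist())
import json; json.dump({k:np.array(v).tolist() for k,v in c.items() if k in('fov_y','cx','cy','T')},open('w1.json','w'))
E
```

```text
time_s: 2.43
position: [0.4647, 0.1966, 0.2309]
tool_rot: [[0.122, 0.993, 0.001], [0.993, -0.122, -0.001], [-0.001, 0.001, -1.0]]
ft_force: [-0.2, 0.2, -0.6]
grip_width: 0.0857
gripper_force: 0.0
red t 2.43 at [0.4647 0.1966 0.2309] w 0.0857 yaw -6.99 units xyz [ 0.077 -0.109  4.271] F [-0.2  0.2 -0.6]
65.70646984690485 281.48443004559516 212.5954823997678 [[0.9925, -0.1171, -0.034, 0.4726], [-0.1219, -0.9548, -0.2712, 0.2649], [-0.0007, 0.2734, -0.9619, 0.3738], [0.0, 0.0, 0.0, 1.0]]
```

View pics/w1.png

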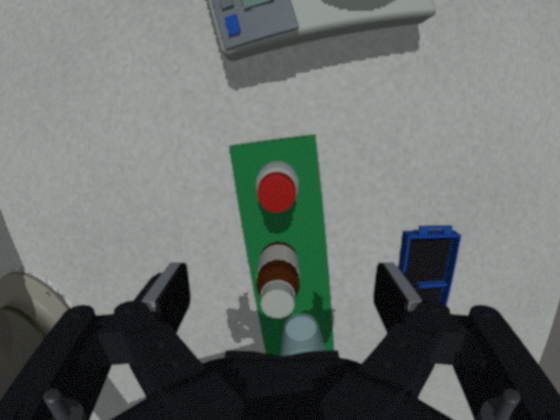

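Wrist view: the red cap is at about (277,192) and the white cap of the amber bottle at (277,299). The left end of the rack is at (430,260).

```bash
python3 - <<'E'
from h import *
import json; c=json.load(open('w1.json'))
im=cv2.imread('pics/w1.png'); hsv=cv2.cvtColor(im,cv2.COLOR_BGR2HSV).astype(int); H,S,V=hsv[...,0],hsv[...,1],hsv[...,2]
m=((S>150)&((H<8)|(H>172))&(V>90)); m[:150]=0; m[230:]=0
v,u=np.nonzero(m); print(u.mean(),v.mean(),len(u),cast(c,u.mean(),v.mean(),.081,True))
print('amber',cast(c,277.5,299,.113,True))
for p in [(402,236),(459,236)]: print('rack corner',cast(c,*p,.022,True))
E
```

```text
276.2554112554113 192.12727272727273 1155 [0.45991144 0.20236543 0.081     ]
amber [0.44963402 0.10927801 0.113     ]
rack corner [0.60101606 0.11883703 0.022     ]
rack corner [0.68243513 0.10699275 0.022     ]
```

```bash
python3 -m jog '[{"linear":[0.1,-0.12,0],"roll":0},{"linear":[0,0,0.8],"roll":0},{"linear":[0,0,0.8],"roll":0},{"linear":[0,0,0.8],"roll":0},{"linear":[0,0,0.8],"roll":0},{"linear":[0,0,0.6],"roll":0},{"linear":[0,0,0.3],"roll":0},{"linear":[0,0,0.17],"roll":0},{"linear":[0,0,0],"roll":0},{"linear":[0,0,0],"roll":0}]' && python3 -m jog '[{"linear":[0,0,0],"roll":0},{"linear":[0,0,0],"roll":0},{"linear":[0,0,0],"roll":0},{"linear":[0,0,0],"roll":0},{"linear":[0,0,0],"roll":0},{"linear":[0,0,0],"roll":0},{"linear":[0,0,0],"roll":0},{"linear":[0,0,0],"roll":0},{"linear":[0,0,0],"roll":0},{"linear":[0,0,0],"roll":0}]' -1 30
```

```text
time_s: 3.32
position: [0.4571, 0.2061, 0.0611]
tool_rot: [[0.117, 0.993, 0.001], [0.993, -0.117, 0.0], [0.0, 0.001, -1.0]]
ft_force: [0.6, -0.4, 0.1]
grip_width: 0.0853
gripper_force: 0.0
time_s: 4.15
position: [0.4577, 0.2053, 0.061]
tool_rot: [[0.119, 0.993, 0.001], [0.993, -0.119, 0.0], [0.0, 0.001, -1.0]]
ft_force: [0.9, -0.7, 6.4]
grip_width: 0.0348
gripper_force: 29.7
```

```bash
python3 -m jog '[{"linear":[0,0,-0.3],"roll":0},{"linear":[0,0,-0.6],"roll":0},{"linear":[0,0,-0.6],"roll":0},{"linear":[0,0,-0.3],"roll":0},{"linear":[0,0,0],"roll":0},{"linear":[0,0,0],"roll":0},{"linear":[0,0,0],"roll":0}]' && python3 - <<'E'
from h import *
TG['bay1']=(.6425,.0795,.063); go('bay1')
cv2.imwrite('pics/s1.png',cv2.resize(optics.get_image('side')[100:400,180:400,::-1],None,fx=2,fy=2))
E
```

```text
time_s: 4.73
position: [0.4566, 0.2052, 0.1314]
tool_rot: [[0.119, 0.993, -0.002], [0.993, -0.119, -0.0], [-0.001, -0.002, -1.0]]
ft_force: [-0.1, 0.3, -0.8]
grip_width: 0.0343
gripper_force: 30.2
bay1 t 4.73 at [0.4566 0.2052 0.1314] w 0.0343 yaw -6.84 units xyz [-2.564  4.992  1.701] F [-0.1  0.3 -0.8]
```

View pics/s1.png

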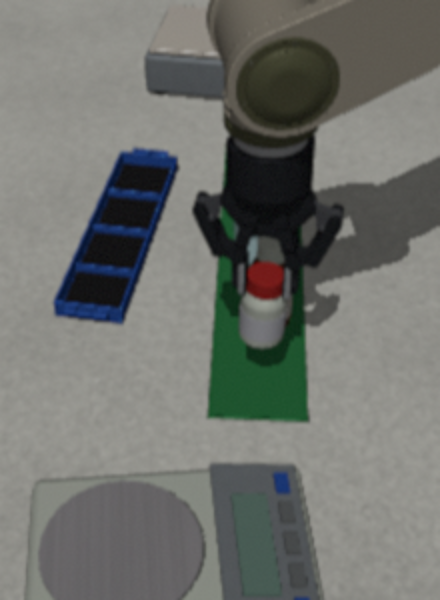

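The red jar is gripped by its cap and hangs upright. Next I move it over bay_1.

```bash
python3 -m jog '[{"linear":[-0.3,0.6,0],"roll":0},{"linear":[-0.36,0.7,0],"roll":0},{"linear":[-0.36,0.7,0],"roll":0},{"linear":[-0.36,0.7,0],"roll":0},{"linear":[-0.36,0.7,0],"roll":0},{"linear":[-0.36,0.7,0],"roll":0},{"linear":[-0.3,0.6,0],"roll":0},{"linear":[-0.16,0.29,0],"roll":0},{"linear":[0,0,0],"roll":0},{"linear":[0,0,0],"roll":0},{"linear":[0,0,0],"roll":0},{"linear":[0,0,0],"roll":0}]' && python3 - <<'E'
from h import *
TG['bay1']=(.6425,.0795,.063); go('bay1')
c=optics.calibration('wrist'); cv2.imwrite('pics/w2.png',optics.get_image('wrist')[:,:,::-1])
import json; json.dump({k:np.array(v).tolist() for k,v in c.items() if k in('fov_y','cx','cy','T')},open('w2.json','w'))
E
```

```text
time_s: 5.78
position: [0.6424, 0.0807, 0.1323]
tool_rot: [[0.118, 0.993, -0.001], [0.993, -0.118, 0.0], [0.0, -0.001, -1.0]]
ft_force: [-0.3, 0.8, -0.5]
grip_width: 0.0343
gripper_force: 30.3
bay1 t 5.78 at [0.6424 0.0807 0.1323] w 0.0343 yaw -6.78 units xyz [-0.029  0.008  1.731] F [-0.3  0.8 -0.5]
```

View pics/w2.png

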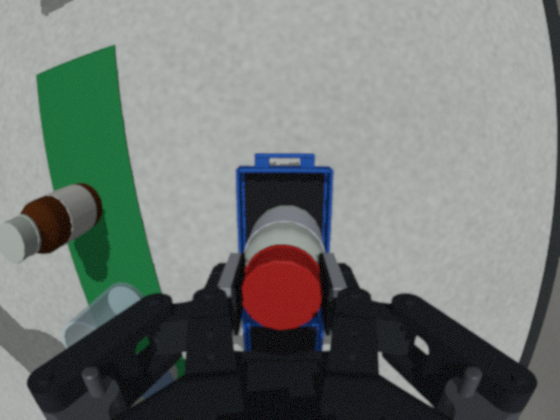

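Wrist view: the red cap is centred at (284,287), and the rack's end-wall corners are at (237,168) and (333,168). I'll check both positions numerically.

```bash
python3 - <<'E'
from h import *
import json; c=json.load(open('w2.json'))
a,b=[cast(c,*p,.022,True) for p in [(237,168),(333,168)]]
print(a,b,np.linalg.norm(a-b),'mid',(a+b)/2); m=(a+b)/2
print('bay1 pred',m[:2]-np.array([.119,.993])*.039)
print('cap',cast(c,284,287,.1523,True), 'body bottom? ',cast(c,288,207,.0713,True))
E
```

```text
[0.61070572 0.11818118 0.022     ] [0.68598991 0.10931154 0.022     ] 0.07580488143547966 mid [0.64834781 0.11374636 0.022     ]
bay1 pred [0.64370681 0.07501936]
cap [0.64306114 0.08127642 0.1523    ] body bottom?  [0.6476492  0.09481743 0.0713    ]
```

```bash
python3 -m jog '[{"linear":[-0.12,0,0],"roll":0},{"linear":[0,0,0.4],"roll":0},{"linear":[0,0,0.5],"roll":0},{"linear":[0,0,0.4],"roll":0},{"linear":[0,0,0.2],"roll":0},{"linear":[0,0,0.1],"roll":0},{"linear":[0,0,0.05],"roll":0},{"linear":[0,0,0],"roll":0},{"linear":[0,0,0],"roll":0},{"linear":[0,0,0],"roll":0},{"linear":[0,0,0],"roll":0}]'
```

```text
time_s: 6.75
position: [0.643, 0.0751, 0.0672]
tool_rot: [[0.119, 0.993, 0.001], [0.993, -0.119, -0.0], [0.0, 0.001, -1.0]]
ft_force: [0.1, -0.6, -1.4]
grip_width: 0.0349
gripper_force: 30.3
```

```bash
python3 -m jog '[{"linear":[0,0,0.03],"roll":0},{"linear":[0,0,0.03],"roll":0},{"linear":[0,0,0.02],"roll":0},{"linear":[0,0,0],"roll":0},{"linear":[0,0,0],"roll":0},{"linear":[0,0,0],"roll":0}]'
```

```text
time_s: 7.25
position: [0.643, 0.0751, 0.0641]
tool_rot: [[0.119, 0.993, 0.001], [0.993, -0.119, -0.0], [0.0, 0.001, -1.0]]
ft_force: [-0.9, 0.2, 5.2]
grip_width: 0.0344
gripper_force: 30.6
```

Contact with the floor shows as +5 N, so I release, rise, and go to yellow.

```bash
python3 -m jog '[{"linear":[0,0,0],"roll":0},{"linear":[0,0,0],"roll":0},{"linear":[0,0,0],"roll":0},{"linear":[0,0,0],"roll":0},{"linear":[0,0,0],"roll":0},{"linear":[0,0,0],"roll":0},{"linear":[0,0,-0.5],"roll":0},{"linear":[0,0,-0.8],"roll":0},{"linear":[0,0,-0.8],"roll":0},{"linear":[0,0,-0.8],"roll":0},{"linear":[0,0,-0.8],"roll":0},{"linear":[0,0,-0.4],"roll":0}]' 1 && python3 -c "
from h import *
go('yellow')"
```

```text
time_s: 8.25
position: [0.6434, 0.0751, 0.2318]
tool_rot: [[0.119, 0.993, 0.006], [0.993, -0.119, -0.0], [0.0, 0.006, -1.0]]
ft_force: [-0.1, 0.4, 0.2]
grip_width: 0.0851
gripper_force: 0.0
yellow t 8.25 at [0.6434 0.0751 0.2318] w 0.0851 yaw -6.83 units xyz [-7.439 -3.425  3.873] F [-0.1  0.4  0.2]
```

```bash
python3 -m jog '[{"linear":[-0.8,-0.37,0],"roll":0},{"linear":[-0.8,-0.37,0],"roll":0},{"linear":[-0.8,-0.37,0],"roll":0},{"linear":[-0.8,-0.37,0],"roll":0},{"linear":[-0.8,-0.37,0],"roll":0},{"linear":[-0.8,-0.37,0],"roll":0},{"linear":[-0.8,-0.37,0],"roll":0},{"linear":[-0.8,-0.37,0],"roll":0},{"linear":[-0.74,-0.35,0],"roll":0},{"linear":[-0.3,-0.12,0],"roll":0},{"linear":[0,0,0],"roll":0},{"linear":[0,0,0],"roll":0}]' && python3 -m jog '[{"linear":[0,0,0],"roll":0},{"linear":[0,0,0],"roll":0},{"linear":[0,0,0],"roll":0}]' >/dev/null && cat >> h.py <<'E'
def wcap(n,z,f):
    c=optics.calibration('wrist'); im=optics.get_image('wrist')[:,:,::-1].copy(); cv2.imwrite(f'pics/wc_{n}.png',im)
    hsv=cv2.cvtColor(im,cv2.COLOR_BGR2HSV).astype(int); m=f(*[hsv[...,i] for i in range(3)]).astype(np.uint8)
    m[:100]=0; m[300:]=0; m[:,:180]=0; m[:,380:]=0
    k,l,st,ce=cv2.connectedComponentsWithStats(m)
    for i in np.argsort(-st[1:,4])[:3]+1:
        x,y,w,h,a=st[i]; (eu,ev),(ew,eh),_=cv2.fitEllipse(cv2.convexHull(np.argwhere(l==i)[:,::-1].astype(np.int32))) if a>50 else ((0,0),(0,0),0)
        print(n,st[i],'cen',ce[i].round(1),'ell',round(eu,1),round(ev,1),round(ew),round(eh),cast(c,*ce[i],z,True).round(4),cast(c,eu,ev,z,True).round(4))
E
python3 -c "
from h import *
go('yellow')
wcap('yellow',.097,lambda H,S,V:(S>120)&(H>20)&(H<36)&(V>110))"
```

```text
time_s: 9.25
position: [0.4709, -0.2043, 0.2274]
tool_rot: [[0.121, 0.993, 0.0], [0.993, -0.121, 0.0], [0.0, 0.0, -1.0]]
ft_force: [0.6, 0.6, -0.5]
grip_width: 0.0855
gripper_force: 0.0
yellow t 9.5 at [ 0.4715 -0.2031  0.2273] w 0.0855 yaw -6.74 units xyz [-0.02   0.038  3.782] F [-0.1 -0.  -0.3]
yellow [ 258  171   54   61 2588] cen [284.1 200.8] ell 284.2 200.7 55 60 [ 0.4733 -0.2015  0.097 ] [ 0.4733 -0.2014  0.097 ]
```

View pics/wc_yellow.png

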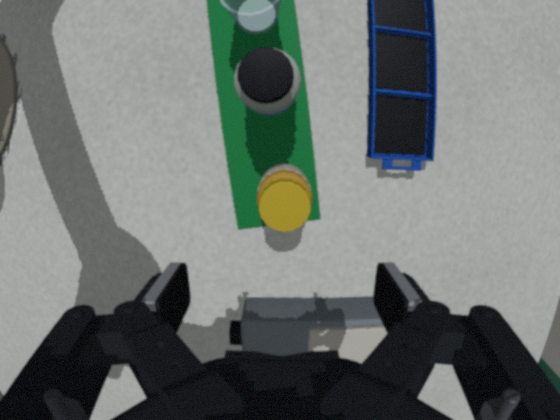

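Wrist view: the yellow cap is at (284,201), the black cap at (266,75), and the end of bay_4 at about (402,125). I descend and grip.

```bash
python3 -m jog '[{"linear":[0.02,0.04,0.4],"roll":0},{"linear":[0,0,0.8],"roll":0},{"linear":[0,0,0.8],"roll":0},{"linear":[0,0,0.8],"roll":0},{"linear":[0,0,0.5],"roll":0},{"linear":[0,0,0.3],"roll":0},{"linear":[0,0,0.18],"roll":0},{"linear":[0,0,0],"roll":0},{"linear":[0,0,0],"roll":0},{"linear":[0,0,0],"roll":0},{"linear":[0,0,0],"roll":0}]' && python3 -m jog '[{"linear":[0,0,0],"roll":0},{"linear":[0,0,0],"roll":0},{"linear":[0,0,0],"roll":0},{"linear":[0,0,0],"roll":0},{"linear":[0,0,0],"roll":0},{"linear":[0,0,0],"roll":0},{"linear":[0,0,0],"roll":0},{"linear":[0,0,0],"roll":0},{"linear":[0,0,0],"roll":0},{"linear":[0,0,0],"roll":0}]' -1 35
```

```text
time_s: 10.47
position: [0.4732, -0.2036, 0.0771]
tool_rot: [[0.119, 0.993, 0.002], [0.993, -0.119, -0.001], [-0.001, 0.002, -1.0]]
ft_force: [0.7, -0.1, -0.2]
grip_width: 0.0854
gripper_force: 0.0
time_s: 11.3
position: [0.4729, -0.2036, 0.0766]
tool_rot: [[0.119, 0.993, 0.001], [0.993, -0.119, -0.001], [-0.001, 0.001, -1.0]]
ft_force: [-0.2, 0.3, 5.5]
grip_width: 0.0449
gripper_force: 35.4
```

```bash
python3 -m jog '[{"linear":[0,0,-0.3],"roll":0},{"linear":[0,0,-0.6],"roll":0},{"linear":[0,0,-0.6],"roll":0},{"linear":[0,0.3,-0.25],"roll":0},{"linear":[0,0.7,0],"roll":0},{"linear":[0,0.8,0],"roll":0},{"linear":[0,0.8,0],"roll":0},{"linear":[0.3,0.5,0],"roll":0},{"linear":[0.6,0.28,0],"roll":0},{"linear":[0.7,0,0],"roll":0}]' && python3 -m jog '[{"linear":[0.8,0,0],"roll":0},{"linear":[0.8,0,0],"roll":0},{"linear":[0.8,0,0],"roll":0},{"linear":[0.7,0,0],"roll":0},{"linear":[0.5,0,0],"roll":0},{"linear":[0.3,0,0],"roll":0},{"linear":[0,0,0],"roll":0},{"linear":[0,0,0],"roll":0},{"linear":[0,0,0],"roll":0},{"linear":[0,0,0],"roll":0},{"linear":[0,0,0],"roll":0}]' && python3 - <<'E'
from h import *
TG['bay2']=(.6337,.0005,.0796); go('bay2')
cv2.imwrite('pics/w3.png',optics.get_image('wrist')[:,:,::-1])
c=optics.calibration('wrist')
import json; json.dump({k:np.array(v).tolist() for k,v in c.items() if k in('fov_y','cx','cy','T')},open('w3.json','w'))
E
```

```text
time_s: 12.13
position: [0.6161, -0.1563, 0.1446]
tool_rot: [[0.12, 0.993, -0.001], [0.993, -0.12, 0.0], [0.0, -0.001, -1.0]]
ft_force: [-0.2, 0.8, -2.4]
grip_width: 0.0442
gripper_force: 36.9
time_s: 13.05
position: [0.6331, -0.0023, 0.1461]
tool_rot: [[0.121, 0.993, -0.0], [0.993, -0.121, -0.0], [-0.0, -0.0, -1.0]]
ft_force: [1.0, -0.8, -1.2]
grip_width: 0.0442
gripper_force: 36.9
bay2 t 13.05 at [ 0.6331 -0.0023  0.1461] w 0.0442 yaw -6.92 units xyz [0.071 0.007 1.662] F [ 1.  -0.8 -1.2]
```

View pics/w3.png

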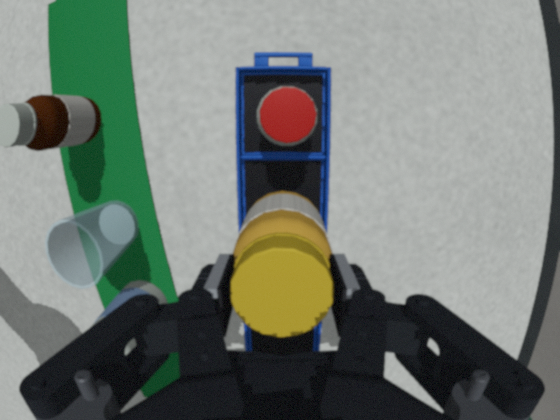

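Wrist view: red stands centred in bay_1 at (288,115), the divider between bays 1 and 2 is at row 157, and the held yellow cap is at (282,285).

```bash
python3 - <<'E'
from h import *
import json; c=json.load(open('w3.json'))
a,b=[cast(c,*p,.014,True) for p in [(245,157),(324,157)]]; m=(a+b)/2
print(a,b,'bay2',m[:2]-np.array([.119,.993])*.0375,'cap',cast(c,282.5,285,.1461+.0204,True))
E
python3 -m jog '[{"linear":[0.03,0.01,0.4],"roll":0},{"linear":[0,0,0.5],"roll":0},{"linear":[0,0,0.4],"roll":0},{"linear":[0,0,0.15],"roll":0},{"linear":[0,0,0.1],"roll":0},{"linear":[0,0,0],"roll":0},{"linear":[0,0,0],"roll":0},{"linear":[0,0,0],"roll":0}]'
```

```text
[0.60642512 0.04128447 0.014     ] [0.67314921 0.03326358 0.014     ] bay2 [6.35324668e-01 3.65264507e-05] cap [ 6.33277992e-01 -2.61121200e-04  1.66500000e-01]
time_s: 13.77
position: [0.6342, -0.0001, 0.0852]
tool_rot: [[0.119, 0.993, 0.002], [0.993, -0.119, -0.0], [-0.0, 0.002, -1.0]]
ft_force: [-0.3, 0.2, -2.7]
grip_width: 0.0447
gripper_force: 36.8
```

```bash
python3 -m jog '[{"linear":[0,0,0.06],"roll":0},{"linear":[0,0,0.05],"roll":0},{"linear":[0,0,0.03],"roll":0},{"linear":[0,0,0.01],"roll":0},{"linear":[0,0,0],"roll":0},{"linear":[0,0,0],"roll":0},{"linear":[0,0,0],"roll":0}]'
```

```text
time_s: 14.35
position: [0.6341, 0.0, 0.0796]
tool_rot: [[0.119, 0.993, 0.002], [0.993, -0.119, -0.0], [-0.0, 0.002, -1.0]]
ft_force: [-1.4, 0.6, 7.3]
grip_width: 0.0443
gripper_force: 37.6
```

```bash
python3 -m jog '[{"linear":[0,0,0],"roll":0},{"linear":[0,0,0],"roll":0},{"linear":[0,0,0],"roll":0},{"linear":[0,0,0],"roll":0},{"linear":[0,0,0],"roll":0},{"linear":[0,0,0],"roll":0},{"linear":[0,0,-0.5],"roll":0},{"linear":[0,0,-0.8],"roll":0},{"linear":[0,0,-0.8],"roll":0},{"linear":[0,0,-0.8],"roll":0},{"linear":[0,0,-0.8],"roll":0},{"linear":[0,0,-0.5],"roll":0}]' 1 && python3 -m jog '[{"linear":[-0.4,-0.5,0],"roll":0},{"linear":[-0.5,-0.7,0],"roll":0},{"linear":[-0.5,-0.7,0],"roll":0},{"linear":[-0.5,-0.7,0],"roll":0},{"linear":[-0.5,-0.6,0],"roll":0},{"linear":[-0.3,-0.4,0],"roll":0},{"linear":[-0.12,-0.15,0],"roll":0},{"linear":[0,0,0],"roll":0},{"linear":[0,0,0],"roll":0},{"linear":[0,0,0],"roll":0},{"linear":[0,0,0],"roll":0}]' && python3 -c "
from h import *
go('white')
wcap('white',.129,lambda H,S,V:V<55)"
```

```text
time_s: 15.35
position: [0.6341, 0.0, 0.2499]
tool_rot: [[0.119, 0.993, 0.004], [0.993, -0.119, -0.001], [-0.0, 0.004, -1.0]]
ft_force: [0.3, 0.8, -0.2]
grip_width: 0.0856
gripper_force: 0.0
time_s: 16.27
position: [0.4721, -0.0936, 0.2459]
tool_rot: [[0.118, 0.993, -0.0], [0.993, -0.118, 0.0], [0.0, -0.0, -1.0]]
ft_force: [0.9, 0.2, 0.1]
grip_width: 0.0855
gripper_force: 0.0
white t 16.27 at [ 0.4721 -0.0936  0.2459] w 0.0855 yaw -6.77 units xyz [-0.02  -0.011  3.497] F [0.9 0.2 0.1]
white [ 258  183   48   51 1991] cen [281.4 208.2] ell 281.4 208.3 49 52 [ 0.4713 -0.0947  0.129 ] [ 0.4712 -0.0948  0.129 ]
white [180 264   9  36 279] cen [183.5 283.1] ell 183.3 286.6 9 51 [ 0.3722 -0.1554  0.129 ] [ 0.3711 -0.1592  0.129 ]
white [375 186   5  50 141] cen [377.9 216.1] ell 378.6 212.6 6 65 [ 0.5526 -0.1113  0.129 ] [ 0.5534 -0.1082  0.129 ]
```

View pics/wc_white.png

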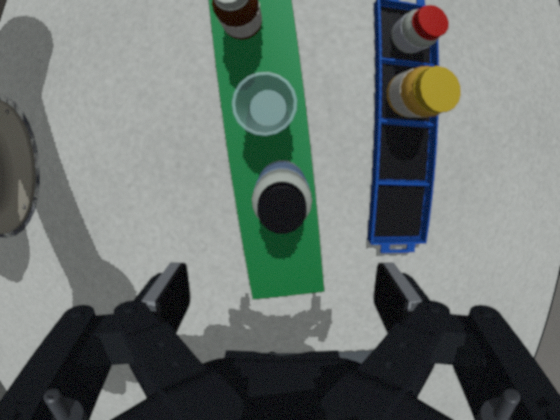

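Wrist view: red and yellow stand in bays 1 and 2, and the black cap is at (281,208), which agrees with the top view. I descend to the white bottle and grip it.

```bash
python3 -m jog '[{"linear":[-0.02,-0.01,0.4],"roll":0},{"linear":[0,0,0.8],"roll":0},{"linear":[0,0,0.8],"roll":0},{"linear":[0,0,0.7],"roll":0},{"linear":[0,0,0.4],"roll":0},{"linear":[0,0,0.25],"roll":0},{"linear":[0,0,0.12],"roll":0},{"linear":[0,0,0],"roll":0},{"linear":[0,0,0],"roll":0},{"linear":[0,0,0],"roll":0},{"linear":[0,0,0],"roll":0}]' && python3 -m jog '[{"linear":[0,0,0],"roll":0},{"linear":[0,0,0],"roll":0},{"linear":[0,0,0],"roll":0},{"linear":[0,0,0],"roll":0},{"linear":[0,0,0],"roll":0},{"linear":[0,0,0],"roll":0},{"linear":[0,0,0],"roll":0},{"linear":[0,0,0],"roll":0},{"linear":[0,0,0],"roll":0},{"linear":[0,0,0],"roll":0}]' -1 40
```

```text
time_s: 17.23
position: [0.4712, -0.0949, 0.1081]
tool_rot: [[0.119, 0.993, 0.001], [0.993, -0.119, -0.001], [-0.001, 0.002, -1.0]]
ft_force: [-0.5, 0.5, -0.0]
grip_width: 0.0856
gripper_force: 0.0
time_s: 18.07
position: [0.471, -0.095, 0.1077]
tool_rot: [[0.119, 0.993, 0.001], [0.993, -0.119, -0.0], [-0.0, 0.001, -1.0]]
ft_force: [-0.1, 0.5, 6.2]
grip_width: 0.0405
gripper_force: 40.6
```

```bash
python3 -m jog '[{"linear":[0,0,-0.3],"roll":0},{"linear":[0,0,-0.6],"roll":0},{"linear":[0,0,-0.6],"roll":0},{"linear":[0,0.3,-0.25],"roll":0},{"linear":[0,0.7,0],"roll":0},{"linear":[-0.3,0.7,0],"roll":0},{"linear":[-0.3,0.7,0],"roll":0},{"linear":[-0.3,0.6,0],"roll":0},{"linear":[0,0.5,0],"roll":0},{"linear":[0,0.27,0],"roll":0}]' && python3 -m jog '[{"linear":[0,0,0],"roll":0},{"linear":[0,0,0],"roll":0},{"linear":[0,0,0],"roll":0},{"linear":[0,0,0],"roll":0},{"linear":[0,0,0],"roll":0}]' && python3 - <<'E'
from h import *
TG['bay4']=(.6165,-.1487,.1107); go('bay4')
cv2.imwrite('pics/w4.png',optics.get_image('wrist')[:,:,::-1])
c=optics.calibration('wrist')
import json; json.dump({k:np.array(v).tolist() for k,v in c.items() if k in('fov_y','cx','cy','T')},open('w4.json','w'))
E
```

```text
time_s: 18.9
position: [0.6176, -0.1493, 0.1757]
tool_rot: [[0.12, 0.993, -0.001], [0.993, -0.12, 0.001], [0.001, -0.002, -1.0]]
ft_force: [-0.2, -0.4, -3.3]
grip_width: 0.0404
gripper_force: 41.8
time_s: 19.32
position: [0.6157, -0.1484, 0.1776]
tool_rot: [[0.119, 0.993, -0.0], [0.993, -0.119, 0.0], [0.0, -0.0, -1.0]]
ft_force: [-0.0, -0.1, -3.5]
grip_width: 0.0407
gripper_force: 41.8
bay4 t 19.32 at [ 0.6157 -0.1484  0.1776] w 0.0407 yaw -6.84 units xyz [-0.006  0.022  1.672] F [-0.  -0.1 -3.5]
```

View pics/w4.png

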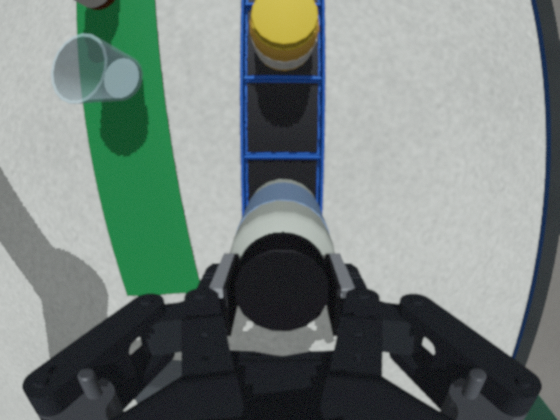

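Wrist view: the divider between bays 3 and 4 is at row 157, columns 249–319. The white bottle is held upright at (284,280).

```bash
python3 - <<'E'
from h import *
import json; c=json.load(open('w4.json'))
a,b=[cast(c,*p,.014,True) for p in [(249,157),(319,157)]]; m=(a+b)/2
print(a,b,'bay4',m[:2]-np.array([.119,.993])*.0375,'cap',cast(c,284,281,.1776+.0213,True))
E
python3 -m jog '[{"linear":[0,0.03,0.4],"roll":0},{"linear":[0,0,0.5],"roll":0},{"linear":[0,0,0.3],"roll":0},{"linear":[0,0,0.15],"roll":0},{"linear":[0,0,0],"roll":0},{"linear":[0,0,0],"roll":0},{"linear":[0,0,0],"roll":0},{"linear":[0,0,0],"roll":0}]'
```

```text
[ 0.58892665 -0.10839411  0.014     ] [ 0.65476251 -0.11623591  0.014     ] bay4 [ 0.61738208 -0.14955251] cap [ 0.61689727 -0.14425673  0.1989    ]
time_s: 20.03
position: [0.6178, -0.1488, 0.1244]
tool_rot: [[0.119, 0.993, 0.002], [0.993, -0.119, -0.001], [-0.001, 0.002, -1.0]]
ft_force: [0.5, 0.3, -3.4]
grip_width: 0.0403
gripper_force: 41.8
```

```bash
python3 -m jog '[{"linear":[0,0,0.12],"roll":0},{"linear":[0,0,0.08],"roll":0},{"linear":[0,0,0.05],"roll":0},{"linear":[0,0,0.04],"roll":0},{"linear":[0,0,0.03],"roll":0},{"linear":[0,0,0.03],"roll":0},{"linear":[0,0,0],"roll":0},{"linear":[0,0,0],"roll":0},{"linear":[0,0,0],"roll":0}]'
```

```text
time_s: 20.78
position: [0.6176, -0.1488, 0.1107]
tool_rot: [[0.119, 0.993, 0.001], [0.993, -0.119, -0.001], [-0.001, 0.001, -1.0]]
ft_force: [-2.5, 0.3, 7.4]
grip_width: 0.0407
gripper_force: 42.8
```

```bash
python3 -m jog '[{"linear":[0,0,0],"roll":0},{"linear":[0,0,0],"roll":0},{"linear":[0,0,0],"roll":0},{"linear":[0,0,0],"roll":0},{"linear":[0,0,0],"roll":0},{"linear":[0,0,0],"roll":0},{"linear":[0,0,-0.5],"roll":0},{"linear":[0,0,-0.8],"roll":0},{"linear":[0,0,-0.8],"roll":0},{"linear":[0,0,-0.8],"roll":0},{"linear":[0,0,-0.5],"roll":0},{"linear":[0,0,0],"roll":0}]' 1 && python3 -m jog '[{"linear":[0.4,-0.35,0],"roll":0},{"linear":[0.65,-0.55,0],"roll":0},{"linear":[0.65,-0.55,0],"roll":0},{"linear":[0.65,-0.55,0],"roll":0},{"linear":[0.65,-0.55,0],"roll":0},{"linear":[0.65,-0.55,0],"roll":0},{"linear":[0.65,-0.55,0],"roll":0},{"linear":[0.65,-0.55,0],"roll":0},{"linear":[0.5,-0.42,0],"roll":0},{"linear":[0.35,-0.3,0],"roll":0},{"linear":[0,0,0],"roll":0},{"linear":[0,0,0],"roll":0}]' && python3 -m jog '[{"linear":[0,0,0],"roll":0},{"linear":[0,0,0],"roll":0},{"linear":[0,0,0],"roll":0}]' >/dev/null && python3 -c "
from h import *
go('amber')
wcap('amber',.113,lambda H,S,V:(S<45)&(V>165))"
```

```text
time_s: 21.78
position: [0.6187, -0.1492, 0.2505]
tool_rot: [[0.119, 0.993, 0.008], [0.993, -0.119, -0.004], [-0.003, 0.009, -1.0]]
ft_force: [0.3, -1.0, -0.2]
grip_width: 0.0856
gripper_force: 0.0
time_s: 22.78
position: [0.4493, 0.1055, 0.2451]
tool_rot: [[0.117, 0.993, -0.0], [0.993, -0.117, -0.0], [-0.0, -0.0, -1.0]]
ft_force: [0.2, 0.2, -0.1]
grip_width: 0.0859
gripper_force: 0.0
amber t 23.03 at [0.4502 0.1043 0.245 ] w 0.0856 yaw -6.91 units xyz [-0.021  0.     3.875] F [ 0.3  0.6 -0.4]
amber [365 171   8   4  19] cen [368.5 172.2] ell 0 0 0 0 [0.5282 0.1226 0.113 ] [0.1545 0.3894 0.113 ]
amber [218 233   5   4  15] cen [219.9 234.6] ell 0 0 0 0 [0.3903 0.0813 0.113 ] [0.1545 0.3894 0.113 ]
amber [339 148   5   4  13] cen [341.1 149.2] ell 0 0 0 0 [0.5055 0.1449 0.113 ] [0.1545 0.3894 0.113 ]
```

View pics/wc_amber.png

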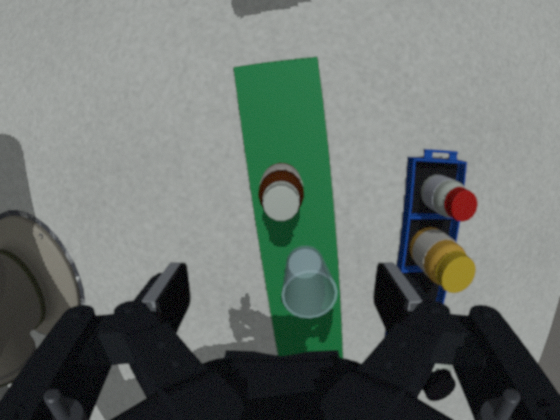

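Wrist view: the amber bottle's cap is at (281,201). Red and yellow stand in their bays, and the beaker is undisturbed.

```bash
python3 -c "
from h import *
print(cast(optics.calibration('wrist'),281.5,201,.113,True))"
```

```text
[0.44952301 0.10574245 0.113     ]
```

Target (.4498,.1048), which leaves almost no correction; descend 3.85 units to about .091.

```bash
python3 -m jog '[{"linear":[0.01,-0.01,0.4],"roll":0},{"linear":[0,0,0.8],"roll":0},{"linear":[0,0,0.8],"roll":0},{"linear":[0,0,0.8],"roll":0},{"linear":[0,0,0.6],"roll":0},{"linear":[0,0,0.3],"roll":0},{"linear":[0,0,0.15],"roll":0},{"linear":[0,0,0],"roll":0},{"linear":[0,0,0],"roll":0},{"linear":[0,0,0],"roll":0},{"linear":[0,0,0],"roll":0}]' && python3 -m jog '[{"linear":[0,0,0],"roll":0},{"linear":[0,0,0],"roll":0},{"linear":[0,0,0],"roll":0},{"linear":[0,0,0],"roll":0},{"linear":[0,0,0],"roll":0},{"linear":[0,0,0],"roll":0},{"linear":[0,0,0],"roll":0},{"linear":[0,0,0],"roll":0},{"linear":[0,0,0],"roll":0},{"linear":[0,0,0],"roll":0}]' -1 40
```

```text
time_s: 24.0
position: [0.4499, 0.1055, 0.0922]
tool_rot: [[0.119, 0.993, 0.002], [0.993, -0.119, -0.0], [0.0, 0.002, -1.0]]
ft_force: [0.3, 0.5, 0.6]
grip_width: 0.0854
gripper_force: 0.0
time_s: 24.83
position: [0.4495, 0.1056, 0.0917]
tool_rot: [[0.119, 0.993, 0.001], [0.993, -0.119, -0.0], [0.0, 0.001, -1.0]]
ft_force: [-1.4, -0.5, 5.1]
grip_width: 0.0304
gripper_force: 39.7
```

```bash
python3 -m jog '[{"linear":[0,0,-0.3],"roll":0},{"linear":[0,0,-0.7],"roll":0},{"linear":[0,0,-0.8],"roll":0},{"linear":[0,0,-0.8],"roll":0},{"linear":[0,0.3,-0.6],"roll":0},{"linear":[0,0.6,0],"roll":0},{"linear":[0,0.75,0],"roll":0},{"linear":[0,0.75,0],"roll":0},{"linear":[-0.4,0.5,0],"roll":0},{"linear":[-0.6,0.4,0],"roll":0},{"linear":[-0.6,0.4,0],"roll":0}]' && python3 -m jog '[{"linear":[-0.6,0.4,0],"roll":0},{"linear":[-0.6,0.4,0],"roll":0},{"linear":[-0.5,0.3,0],"roll":0},{"linear":[-0.4,0.1,0],"roll":0},{"linear":[-0.25,0,0],"roll":0},{"linear":[0,0,0],"roll":0},{"linear":[0,0,0],"roll":0},{"linear":[0,0,0],"roll":0},{"linear":[0,0,0],"roll":0},{"linear":[0,0,0],"roll":0}]' && python3 - <<'E'
from h import *
TG['bay3']=(.6258,-.0745,.0947); go('bay3')
E
```

```text
time_s: 25.75
position: [0.5891, 0.0238, 0.2181]
tool_rot: [[0.118, 0.993, -0.002], [0.993, -0.118, 0.0], [0.0, -0.002, -1.0]]
ft_force: [0.1, 0.3, -2.4]
grip_width: 0.0304
gripper_force: 40.6
time_s: 26.58
position: [0.625, -0.0736, 0.2196]
tool_rot: [[0.118, 0.993, 0.0], [0.993, -0.118, 0.0], [0.0, 0.0, -1.0]]
ft_force: [-0.2, 0.2, -3.0]
grip_width: 0.0302
gripper_force: 40.6
bay3 t 26.58 at [ 0.625  -0.0736  0.2196] w 0.0302 yaw -6.76 units xyz [-0.02   0.023  3.122] F [-0.2  0.2 -3. ]
```

```bash
python3 -m jog '[{"linear":[-0.02,0.02,0.3],"roll":0},{"linear":[0,0,0.6],"roll":0},{"linear":[0,0,0.6],"roll":0},{"linear":[0,0,0.6],"roll":0},{"linear":[0,0,0.4],"roll":0},{"linear":[0,0,0.25],"roll":0},{"linear":[0,0,0.1],"roll":0},{"linear":[0,0,0],"roll":0},{"linear":[0,0,0],"roll":0},{"linear":[0,0,0],"roll":0},{"linear":[0,0,0],"roll":0}]'
```

```text
time_s: 27.5
position: [0.6262, -0.0756, 0.1064]
tool_rot: [[0.119, 0.993, 0.002], [0.993, -0.119, -0.001], [-0.0, 0.002, -1.0]]
ft_force: [-0.3, 0.8, -3.5]
grip_width: 0.0302
gripper_force: 40.6
```

.1064 → .0947 is 0.29 units.

```bash
python3 -m jog '[{"linear":[0,0,0.1],"roll":0},{"linear":[0,0,0.07],"roll":0},{"linear":[0,0,0.05],"roll":0},{"linear":[0,0,0.03],"roll":0},{"linear":[0,0,0.03],"roll":0},{"linear":[0,0,0.02],"roll":0},{"linear":[0,0,0],"roll":0},{"linear":[0,0,0],"roll":0},{"linear":[0,0,0],"roll":0}]'
```

```text
time_s: 28.25
position: [0.6259, -0.0756, 0.0947]
tool_rot: [[0.119, 0.993, 0.001], [0.993, -0.119, -0.001], [-0.0, 0.001, -1.0]]
ft_force: [-4.5, 0.0, 7.0]
grip_width: 0.0303
gripper_force: 41.5
```

Contact with the floor. I release, rise, and clear the view towards the robot.

```bash
python3 -m jog '[{"linear":[0,0,0],"roll":0},{"linear":[0,0,0],"roll":0},{"linear":[0,0,0],"roll":0},{"linear":[0,0,0],"roll":0},{"linear":[0,0,0],"roll":0},{"linear":[0,0,0],"roll":0},{"linear":[0,0,-0.5],"roll":0},{"linear":[0,0,-0.8],"roll":0},{"linear":[0,0,-0.8],"roll":0},{"linear":[0,0,-0.8],"roll":0},{"linear":[0,0,-0.8],"roll":0},{"linear":[0,0,-0.4],"roll":0}]' 1 && python3 -m jog '[{"linear":[0,-0.6,0],"roll":0},{"linear":[0,-0.8,0],"roll":0},{"linear":[0,-0.8,0],"roll":0},{"linear":[0,-0.8,0],"roll":0},{"linear":[0,-0.8,0],"roll":0},{"linear":[0,-0.8,0],"roll":0},{"linear":[0,-0.6,0],"roll":0},{"linear":[0,0,0],"roll":0},{"linear":[0,0,0],"roll":0}]' && python3 - <<'E'
from h import *
a=optics.get_image('top')[140:290,150:410,::-1]; b=optics.get_image('side')[120:330,160:420,::-1]
a=cv2.resize(a,None,fx=1.5,fy=1.5); b=cv2.resize(b,None,fx=1.5,fy=1.5)
cv2.imwrite('pics/end.png',np.vstack([a,b]))
E
```

```text
time_s: 29.25
position: [0.6265, -0.0757, 0.2617]
tool_rot: [[0.119, 0.993, 0.006], [0.993, -0.119, -0.002], [-0.001, 0.006, -1.0]]
ft_force: [1.2, -0.5, 0.1]
grip_width: 0.0857
gripper_force: 0.0
time_s: 30.0
position: [0.4188, -0.0507, 0.2579]
tool_rot: [[0.119, 0.993, 0.001], [0.993, -0.119, -0.0], [-0.0, 0.001, -1.0]]
ft_force: [0.5, 0.0, 0.2]
grip_width: 0.0854
gripper_force: 0.0
```

View pics/end.png

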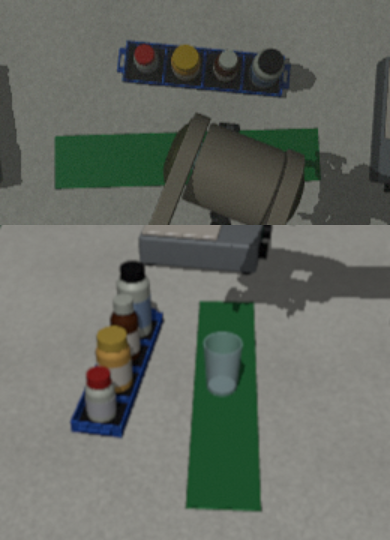

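The top and side views show red (145,57), yellow (185,63), amber (227,68) and white (268,68) upright in bays 1 to 4, with the beaker still standing on the mat.

```bash
python3 -c "
from rig import env
print(env.close_job())"
```

```text
the job is handed in; nothing more can be done
None
```

The job is handed in: red, yellow, amber and white stand upright in bays 1 to 4, with the shortest nearest the balance, the beaker was not touched, and it took about 30 s of the 102 s allowed.

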